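# Tip the grooved forming block onto its back and butt it against the bench ledge

## Task

Get the hardwood forming block with the three half-round grooves ready for hammering: push it over from its grooved side so that it lies flat on its back with the grooves facing up, then push it along the bench until the end that was its top sits flush and square against the timber ledge beyond. Do it all by pushing with the fingertips, without pinching the block or lifting it off the bench, and leave everything else where it is.

Things in the scene. Friction and masses are not known exactly. Their poses are not given: they have to be found in the camera images.
- swage: Forming block to work on: plain hardwood, 0.13 to 0.25 kg, standing on end, 100 mm high, 70 wide, 36 thick. One broad face has three half-round grooves (28, 16, 8 mm wide) running end to end, seen from above as round notches. Origin: centre of the end it stands on. z runs up along the grooves; x is across the thickness, out of the plain back (grooved face at x = -18 mm); y across the width.
- swage_head (a point): Centre of the forming block's top end as it stands at the start (100 mm along z from its origin): the end that comes against the ledge. The grooved face looks towards the robot, up to 16 degrees off. Pushed squarely on that face 75 mm or more above the bench, the block tips over its back lower edge and falls by itself once it leans some 20 degrees. Lying on its back it is 36 mm high.
- swage_heel (a point): Middle of the forming block's back lower edge as it stands (x = 18 mm, z = 0 in the block's frame), about which it tips; it stays on the bench as long as the block is not lifted. Pushed along the bench by its end, the lying block tends to swing round under one fingertip; two fingertips set apart side by side keep it straight and square it against the ledge.
- ledge: Fixed timber beam across the far side of the bench, 1100 mm long, 45 high, 200 deep, flat front face; on it, set 60 mm back, a steel plate with tools, up to 85 mm above the bench. Origin: foot of the front face at mid-length, on the bench; x points away from the robot into the beam, y along it. A forked wooden bench pin juts 105 mm from the face at y = -375 to -465 mm, 25 to 60 mm up.
- vblock: Another forming block of the same hardwood and outer size, standing on end, with one 44 mm wide V groove. To be left standing. Origin and axes as for the first block.
- chanblock: A third forming block of the same hardwood and outer size, standing on end, with two square-cornered channels (22 and 18 mm wide). To be left standing. Origin and axes as for the first block.
- jar: Small amber glass jar, 36 mm diameter, 58 mm high, standing between the blocks. Origin: centre of its underside.
- ringbox: Small black ring box, 36 x 36 x 34 mm high, near the ledge. Origin: centre of its underside.
- ringcone: Small pale wooden ring cone, 32 mm diameter foot, 58 mm high, near the ledge. Origin: centre of its underside.
- tweezers: Steel tweezers lying on the bench, 130 mm long, 10 mm high. Origin: on the bench under their middle; x runs to the points.
- pliers: Pliers with black grips lying on the bench, 160 mm long, 55 mm wide, 12 mm high. Origin: on the bench under the pivot; x runs to the jaws (63 mm), handles reach 96 mm the other way.
- hammer: Chasing hammer lying on the bench, 225 mm long, 26 mm high. Origin: on the bench under the middle of the handle; x runs to the head, which is 56 mm wide.

How it is judged (in metres and radians):
On the way, in this order (a step that is already met when the one before it is completed fails the run):
1. the block lies on its back with the grooves facing up (angle between swage's own x axis and vertical above 3.05 rad), for 0.2 s.
2. it has been pushed until its former top end is flush against the ledge (angle between swage's own x axis and vertical above 3.05 rad and x of swage_head in the frame of ledge above -0.005 m and y of swage_head in the frame of ledge between -0.37 and 0.5 m and angle between the z axis of swage and the x axis of ledge, either way round below 0.07 rad), for 0.2 s.
At the end, for the whole second after the job is handed in: The block with the half-round grooves lies at rest on its back, grooves up within 5 degrees, its former top end within 5 mm of the ledge's front face (clear of the bench pin) and square to it within 4 degrees; the other two blocks, the jar, the ring box and the ring cone stand upright (all of step 2 and linear speed of swage below 0.02 m/s and angle between each of vblock, chanblock, jar, ringbox, ringcone's own z axis and vertical below 0.1 rad); the robot touches nothing.
It fails at once if the block is lifted off the bench: the edge it tips about rises more than 15 mm (height (world z) of swage_heel above 0.015 m).
It fails at once if the block is pinched: the grasp point is inside it while the fingers press on it (contact force between the fingers and swage above 12 N and x of the grasp point in the frame of swage between -0.014 and 0.014 m and y of the grasp point in the frame of swage between -0.03 and 0.03 m and z of the grasp point in the frame of swage between 0.005 and 0.095 m).
It fails at once if another block is tipped (angle between any of vblock, chanblock's own z axis and vertical above 0.3 rad).
It fails at once if something else on the bench is moved more than 20 mm (distance of any of vblock, chanblock, jar, ringbox, ringcone, tweezers, pliers, hammer from where it was at the start of the episode above 0.02 m).
It also fails if it takes over 48 s, if anything falls off the work surface, if the arm or the gripper's body presses on something with over 40 N, if the wrist force passes 120 N, or if a joint passes its speed limit or range.

## Robot

A 6-joint arm with a two-finger parallel gripper is mounted at the origin on the work surface. World frame = base frame: x ahead of the robot, y to its left, z up, the work surface at z = 0. Lengths are in mm, angles in rad, forces in N, time in s.
With the tool pointing down it reaches from about 350 to 975 mm from the base axis. Payload 7.1 kg.
Tool frame: the origin (TCP) lies midway between the tips of the shut fingers; the grasp point (between the pads) lies 19 mm behind it (ctrl.grasp_offset is the distance from the TCP to the grasp point, in mm); z points along the fingers, y is the line along which they close (so a half turn about z gives the same grasp; the last joint's range is limited). The gripper opens to 88 mm and grips with 3 to 60 N. Pads are 20 mm wide; open, the fingers measure 115 mm over their backs; the gripper's body (75 mm by 178 mm) begins 61 mm behind the grasp point.
Start: joints at [-1.245, 0.423, 1.63, -0, 1.089, -0.019], TCP at [211.272, -588.191, 199.475] pointing down, gripper open.
Joint ranges: [-3, 3], [-0.9, 2.11], [0.09, 2.58], [-1.31, 4.45], [0.11, 2.69], [-2.54, 2.54]. Speed limits (rad/s): [2.39, 2.39, 3.01, 3.14, 3.14, 3.14].

## Interface

Orientations are given as a rotation vector (axis times angle).
In Python, from workcell import ctrl gives the robot as it stands. The module is installed in compiled form; this text tells all that it offers.
- The arm moves only by the tool servo_tool, never from a script. Its argument "rows" is a list of rows, each a list of 7 numbers: the turn, a rotation vector about the tool's x, y, z as a fraction of full scale, then the shift along the tool's x, y, z as a fraction of full scale, then the finger opening in mm, from 0 to 87.8. A call has 1 to 10 rows; each row is the pose to reach, as a shift and turn from the pose commanded when the call began, along the tool's axes at that moment; what a row does not reach only later rows make up. Full scale, the value 1, is 20 cm for a shift and 1.5 rad for a turn. A row lasts 1/8 s, in which the tool goes at most 62.5 mm and 10.7 degrees, less where a joint would pass 70% of its speed; a pose out of reach is approached as far as the arm can. A call with a number of a shift or a turn outside -1 to 1 is refused whole. A call with a gripper value outside its range is refused whole. The fingers move at their own pace and stop on an object; the grip force is fixed at half the most. Time passes only in rows, so rows that repeat a pose let the fingers close. It gives the time, the measured TCP pose, the force, the opening and the grip force at its end, in the units of the state.
- ctrl.get_obs(): the state, without advancing time (a new reading comes with each control period).
- ctrl.get_image(name): name is "scene" or "top"; returns (picture, depth): 420x560x3 uint8, red, green, blue; 420x560 float32, mm along the optical axis (not along the pixel's ray), 0 where there is no reading.
- ctrl.camera_info(name): a dict with "intrinsics" (3x3 intrinsics, pixels), "k1" (the pictures are not rectified: a ray, as slopes to the right and down, at radius r is drawn at 1 + k1 r^2 times it, then the intrinsics apply), "R" (3x3) and "t" (3): a world point X has camera coordinates R X + t. Camera axes: x right, y down, z forward; pixel columns grow to the right and rows downward; lengths in mm; the calibration is good to about 2 mm. A picture is of the moment at which its call begins. camera_info takes no time and is no camera call.
- ctrl.close_job(): hands the job in; it is judged then, once.
The state is a dict: "t": time; "qpos": joint angles; "qvel": joint speeds; "joint_torque": joint torques, N m; "ee_pos": TCP position; "orientation": TCP orientation; "ft_force": force on the tool from outside, world axes, zero at the start; "moment": the same for the moment, N m; "width": finger opening in mm; "grasp_force": force on a finger pad.
Only numpy, scipy, OpenCV 4.12 (cv2) and the standard library are available. Lean on these libraries where they do the work, as an engineer would, in place of code of your own. Each camera call takes 0.05 s, during which the arm holds its last target. There are 200 camera calls.

## Working session

There is one attempt and no reset: what is moved stays moved. The work goes in short steps, Python scripts to look and compute and a tool call to move; the robot and the scene stay as the last step left them, time stands still between calls to the robot, and variables do not carry over. Pictures are saved under pics/ and viewed, at most 10 in all, crops included, and the job is handed in when it is done.

Besides the shell and the picture viewer there is one more tool, called after "Emit:" by a JSON object that holds its "method" and its "body", one argument or row to a line. servo_tool: Moves the arm, as the interface text tells. Its arguments: {"type":"object","properties":{"rows":{"type":"array","items":{"type":"array","items":{"type":"number"}}}},"required":["rows"]}

```bash
mkdir -p pics; cat > h.py <<'E'
import numpy as np, cv2
from workcell import ctrl
def grab(n):
    im,d=ctrl.get_image(n); return im,d,ctrl.camera_info(n)
def world(ci,d):
    K=np.array(ci['intrinsics']);H,W=d.shape
    u,v=np.meshgrid(np.arange(W),np.arange(H))
    X=(u-K[0,2])/K[0,0];Y=(v-K[1,2])/K[1,1];x,y=X.copy(),Y.copy()
    for _ in range(8):
        s=1+ci['k1']*(x*x+y*y);x=X/s;y=Y/s
    P=np.stack([x*d,y*d,d],-1)-np.array(ci['t'])
    P=P@np.array(ci['R']); P[d==0]=np.nan
    return P
def save(n,im): cv2.imwrite('pics/'+n,im[...,::-1])
E
python3 - <<'E'
from h import *
for n in('top','scene'):
    im,d,ci=grab(n); save(n+'1.png',im); np.save(n+'1.npy',world(ci,d)); print(n,ci,(d==0).mean())
o=ctrl.get_obs();print(o['ee_pos'],o['orientation'],o['t'])
E
```

```text
top {'intrinsics': array([[421.81233418,   0.        , 285.70684645],
       [  0.        , 421.81233418, 218.35000903],
       [  0.        ,   0.        ,   1.        ]]), 'k1': -0.12615950864635905, 'R': array([[ 1.61770803e-02, -9.99868749e-01, -8.86885297e-04],
       [-9.98979832e-01, -1.61252834e-02, -4.21813897e-02],
       [ 4.21615521e-02,  1.56835225e-03, -9.99109575e-01]]), 't': array([  17.80049772,  571.08312878, 1275.37523634])} 0.0038903061224489794
scene {'intrinsics': array([[546.74518986,   0.        , 283.84165951],
       [  0.        , 546.74518986, 210.75523252],
       [  0.        ,   0.        ,   1.        ]]), 'k1': 0.07302059234805076, 'R': array([[ 0.03092765,  0.99944255, -0.01257286],
       [ 0.74749694, -0.0314782 , -0.66351899],
       [-0.66354488,  0.01112291, -0.74805379]]), 't': array([ -47.17904859, -364.99418899, 1655.11905187])} 0.004060374149659864
[ 211.12114743 -587.7032643   198.78387544] [-3.09367707e+00 -5.38718847e-01  2.76204041e-04] 0.1
```

View pics/top1.png

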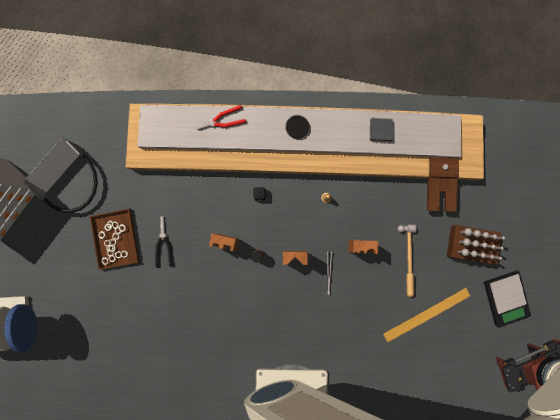

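View pics/scene1.png

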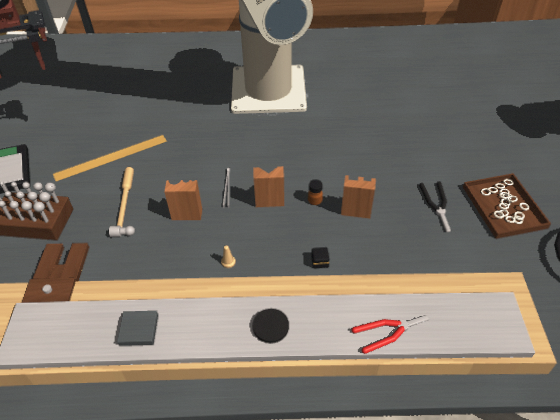

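The top view shows three blocks at about (222,242), (295,258) and (364,247). The middle one has the V, and I zoom in to tell the other two apart.

```bash
python3 - <<'E'
from h import *
t=cv2.imread('pics/top1.png');s=cv2.imread('pics/scene1.png')
r=lambda a:cv2.resize(a,(390,290),interpolation=cv2.INTER_CUBIC)
cv2.imwrite('pics/z1.png',np.vstack([np.hstack([r(t[222:270,190:255]),r(t[222:270,335:400])]),np.hstack([r(s[165:228,320:405]),r(s[165:228,145:230])])]))
P=np.load('top1.npy');hsv=cv2.cvtColor(t,cv2.COLOR_BGR2HSV)
# block tops by height
m=((P[...,2]>85)&(P[...,2]<112)&(P[...,0]<620)&(P[...,0]>380)&(abs(P[...,1])<330)).astype(np.uint8)
n,l,st,c=cv2.connectedComponentsWithStats(m)
for i in range(1,n):
    if st[i,4]>60:
        q=P[l==i];r_=cv2.minAreaRect(q[:,:2].astype(np.float32));print(st[i],np.nanmedian(q,0).round(1),r_)
# ledge front top edge: z>38
for u in range(150,480,40):
    col=P[130:200,u]; k=np.where((col[:,2]>36)&(col[:,2]<55))[0]; print(u,k.max()+130,col[k.max()].round(1), P[k.max()+133,u].round(1))
# small objects
m=((P[...,2]>8)&(P[...,2]<84)&(P[...,0]>380)&(P[...,0]<720)&(abs(P[...,1])<420)).astype(np.uint8)
n,l,st,c=cv2.connectedComponentsWithStats(m)
for i in range(1,n):
    if st[i,4]>25: q=P[l==i];print(st[i],q.min(0).round(),q.max(0).round())
E
```

```text
[209 234  27  17 259] [499.3 209.6  98.8] ((496.38250732421875, 207.8702392578125), (68.08132934570312, 35.876304626464844), 78.82992553710938)
[353 240  25  14 273] [ 492.  -198.3   98.5] ((489.7294006347656, -201.08560180664062), (70.54393768310547, 35.956565856933594), 87.94375610351562)
[283 252  24  13 255] [457.9   1.5  98.9] ((454.885986328125, 0.014926910400390625), (34.46757888793945, 65.6391830444336), 0.7018218040466309)
150 168 [717.  444.2  36.9] [713.2 455.8   0.9]
190 168 [716.5 317.9  45.4] [715.  329.2  -4.5]
230 169 [714.4 196.2  47.7] [ 7.127e+02  2.025e+02 -6.000e-01]
270 170 [714.1  76.5  40.7] [711.7  78.2  -4. ]
310 171 [713.  -43.7  41. ] [711.  -46.4  -6.4]
350 173 [ 709.5 -164.6   39.2] [ 706.4 -170.9   -2.1]
390 174 [ 708.9 -286.4   40.3] [ 706.1 -297.1   -3.1]
430 199 [ 635.7 -411.3   37.2] [ 625.9 -408.9   44.1]
470 177 [ 705.7 -537.2   42.8] [ 7.025e+02 -5.561e+02  3.000e-01]
[ 157  167  278   44 1468] [ 602. -420.    8.] [720. 420.  62.]
[253 187  13  13 147] [627.  91.  10.] [664. 127.  39.]
[322 193   9  10  56] [ 623. -108.    9.] [651. -83.  60.]
[161 216   4  16  27] [525. 402.   8.] [572. 413.  15.]
[397 225  20  58 359] [ 381. -373.    9.] [ 556. -315.   30.]
[158 232  14  34 116] [422. 377.   8.] [523. 420.  17.]
[233 238   6  13  37] [472. 171.  10.] [508. 178.  84.]
[349 240   4  13  49] [ 473. -167.   15.] [ 508. -165.   83.]
[251 250  13  12 117] [440.  94.   8.] [473. 127.  63.]
```

View pics/z1.png

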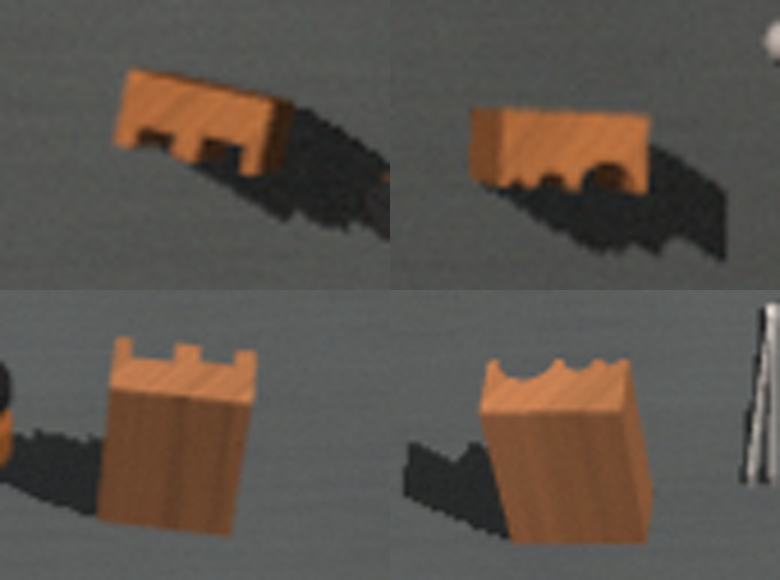

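The swage, with round notches, is the right block in the top view (364,247). Its centre is about (490,-201), yawed about -2°. I will first align the tool in front of its grooved face.

```bash
cat >> h.py <<'E'
from scipy.spatial.transform import Rotation as Ro
def plan(p,yaw):
    o=ctrl.get_obs();R=Ro.from_rotvec(o['orientation'])
    a=np.deg2rad(yaw);T=Ro.from_matrix(np.array([[np.cos(a),np.sin(a),0],[np.sin(a),-np.cos(a),0],[0,0,-1]]))
    print('turn',((R.inv()*T).as_rotvec()/1.5).round(4),'shift',(R.inv().apply(np.array(p)-o['ee_pos'])/200).round(4),
     'at',o['ee_pos'].round(1),'w',round(o['width'],1),'f',np.round(o['ft_force'],1),'t',round(o['t'],2))
E
python3 -c "
from h import *
plan([430,-201,180],-2)"
```

```text
turn [-9.000e-04  1.000e-04  2.531e-01] shift [ 1.6835 -1.4496  0.096 ] at [ 211.1 -587.7  198.8] w 87.9 f [0.7 0.3 0.8] t 0.1
```

Emit:
{"method": "servo_tool", "body": {
  "rows": [
    [0,0,0.06,0.2,-0.18,0,54],
    [0,0,0.12,0.4,-0.36,0,54],
    [0,0,0.19,0.6,-0.54,0,54],
    [0,0,0.253,0.84,-0.72,0,54],
    [0,0,0.253,0.84,-0.72,0,54]
  ]
}}

```text
t: 0.72
ee_pos: [321.9, -392.7, 199.2]
orientation: [-3.14, 0.049, 0.001]
ft_force: [0.5, -0.6, 0.5]
width: 54.0
grasp_force: 0.0
```

```bash
python3 -c "
from h import *
plan([435,-201,180],-2)"
```

```text
turn [-0.0009  0.0004  0.0026] shift [ 0.5355 -0.9755  0.0972] at [ 321.9 -392.7  199.2] w 54.0 f [ 0.5 -0.6  0.5] t 0.72
```

Emit:
{"method": "servo_tool", "body": {
  "rows": [
    [0,0,0,0.14,-0.25,0.02,54],
    [0,0,0,0.27,-0.5,0.05,54],
    [0,0,0,0.4,-0.74,0.08,54],
    [0,0,0.002,0.535,-0.975,0.097,54],
    [0,0,0.002,0.535,-0.975,0.25,54],
    [0,0,0.002,0.535,-0.975,0.4,54],
    [0,0,0.002,0.535,-0.975,0.597,54],
    [0,0,0.002,0.535,-0.975,0.597,54],
    [0,0,0.002,0.535,-0.975,0.597,54]
  ]
}}

```text
t: 1.85
ee_pos: [434.9, -205.5, 80.9]
orientation: [3.141, -0.06, 0.001]
ft_force: [-0.5, 0.3, 0.6]
width: 53.9
grasp_force: 0.0
```

```bash
python3 - <<'E'
from h import *
plan([458,-201,80],-2)
im,d,ci=grab('top');im2,d,_=grab('scene')
r=lambda a:cv2.resize(a,(400,400),interpolation=cv2.INTER_CUBIC)
save('c2.png',np.hstack([r(im[200:300,310:410]),r(im2[120:240,130:250])]))
E
```

```text
turn [ 0.0003 -0.0004 -0.0021] shift [ 0.1145 -0.0271  0.0043] at [ 434.9 -205.5   80.9] w 53.9 f [-0.5  0.3  0.6] t 1.85
```

View pics/c2.png

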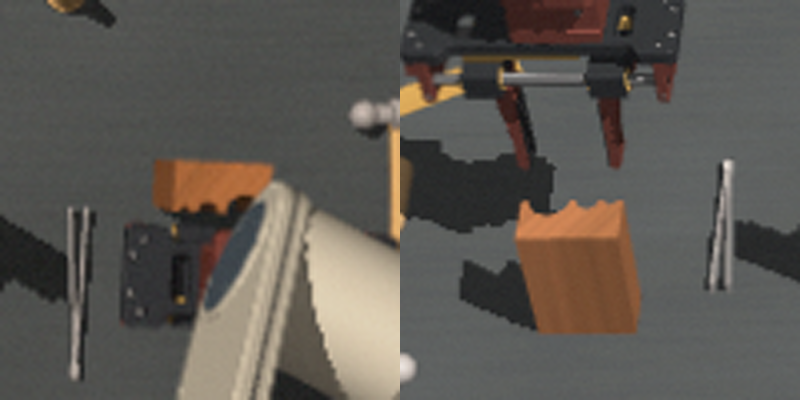

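The fingertips are square in front of the grooved face, about 4 mm off-centre. Approach and push.

Emit:
{"method": "servo_tool", "body": {
  "rows": [
    [0,0,0,0.03,-0.025,0,54],
    [0,0,0,0.06,-0.025,0,54],
    [0,0,0,0.09,-0.025,0,54],
    [0,0,0,0.11,-0.025,0,54],
    [0,0,0,0.13,-0.025,0,54],
    [0,0,0,0.15,-0.025,0,54],
    [0,0,0,0.165,-0.025,0,54],
    [0,0,0,0.165,-0.025,0,54]
  ]
}}

```text
t: 2.95
ee_pos: [467.8, -201.0, 80.0]
orientation: [-3.141, 0.059, -0.0]
ft_force: [-0.6, -0.1, -0.0]
width: 54.4
grasp_force: 0.0
```

```bash
python3 - <<'E'
from h import *
plan([500,-201,80],-2)
im2,d,ci=grab('scene');P=world(ci,d)
m=(P[...,2]>70)&(P[...,2]<115)&(abs(P[...,1]+201)<50)&(P[...,0]>462)&(P[...,0]<620)
q=P[m&(im2[...,0]>1.6*im2[...,2])];print(len(q),q.min(0),q.max(0))
E
```

```text
turn [-0.     -0.     -0.0018] shift [ 0.1611 -0.0059  0.0002] at [ 467.8 -201.    80. ] w 54.4 f [-0.6 -0.1 -0. ] t 2.95
616 [ 465.3552522  -239.17273147   70.01811352] [ 514.36117821 -164.95580625  114.98337458]
```

Emit:
{"method": "servo_tool", "body": {
  "rows": [
    [0,0,0,0.02,0,0,54],
    [0,0,0,0.04,0,0,54],
    [0,0,0,0.06,0,0,54],
    [0,0,0,0.08,0,0,54],
    [0,0,0,0.1,0,0,54],
    [0,0,0,0.12,0,0,54],
    [0,0,0,0.14,0,0,54],
    [0,0,0,0.15,0,0,54],
    [0,0,0,0.15,0,0,54],
    [0,0,0,0.15,0,0,54]
  ]
}}

```text
t: 4.25
ee_pos: [497.4, -202.1, 80.1]
orientation: [-3.141, 0.059, 0.0]
ft_force: [0.3, -0.2, 0.1]
width: 54.2
grasp_force: 0.0
```

```bash
python3 - <<'E'
from h import *
plan([435,-201,80],-1)
im,d,ci=grab('top');im2,d2,ci2=grab('scene')
r=lambda a:cv2.resize(a,(400,400),interpolation=cv2.INTER_CUBIC)
save('c3.png',np.hstack([r(im[160:260,310:410]),r(im2[160:280,130:250])]))
E
```

```text
turn [-0.      0.0001 -0.0135] shift [-3.12e-01  6.50e-03  3.00e-04] at [ 497.4 -202.1   80.1] w 54.2 f [ 0.3 -0.2  0.1] t 4.25
```

View pics/c3.png

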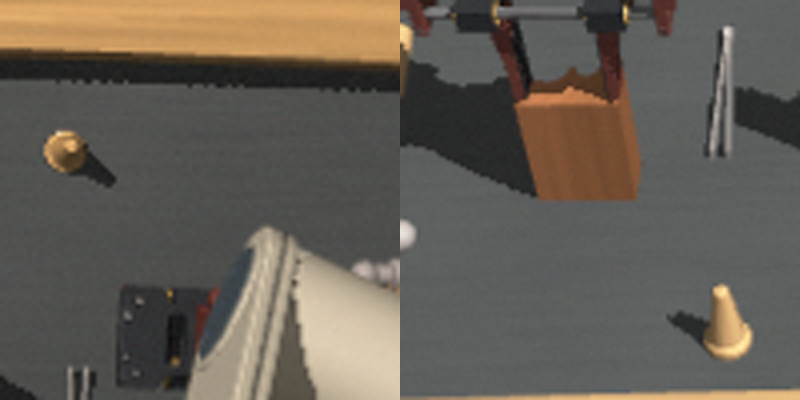

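The block is leaning with its heel still in place, and the fingers are still on it. I keep pushing.

Emit:
{"method": "servo_tool", "body": {
  "rows": [
    [0,0,0,0.02,0,0,54],
    [0,0,0,0.04,0,0,54],
    [0,0,0,0.06,0,0,54],
    [0,0,0,0.08,0,0,54],
    [0,0,0,0.08,0,0,54],
    [0,0,0,0.08,0,0,54]
  ]
}}

```text
t: 5.1
ee_pos: [513.4, -202.6, 80.0]
orientation: [-3.141, 0.059, 0.0]
ft_force: [-0.3, 0.1, -0.0]
width: 54.1
grasp_force: 0.0
```

```bash
cat >> h.py <<'E'
def lying():
    im,d,ci=grab('scene');P=world(ci,d);h=cv2.cvtColor(im,cv2.COLOR_RGB2HSV)
    m=(P[...,2]>31)&(P[...,2]<42)&(abs(P[...,1]+205)<60)&(P[...,0]>480)&(P[...,0]<725)&(h[...,1]>110)&(h[...,0]<13)
    m=m.astype(np.uint8)
    n,l,s,c=cv2.connectedComponentsWithStats(m);i=1+np.argmax(s[1:,4]);q=P[l==i]
    print('lying',len(q),np.median(q,0).round(1),cv2.minAreaRect(q[:,:2].astype(np.float32)),'x98',np.percentile(q[:,0],[1,99]).round(1))
    return im
E
python3 - <<'E'
from h import *
plan([435,-201,80],-1)
try: im=lying()
except Exception as e: print(e);im,_=ctrl.get_image('scene')
save('c4.png',cv2.resize(im[160:300,130:270],(500,500)))
E
```

```text
turn [-0.0001  0.0002 -0.0135] shift [-3.921e-01  6.600e-03  1.000e-04] at [ 513.4 -202.6   80. ] w 54.1 f [-0.3  0.1 -0. ] t 5.1
lying 93 [ 508.4 -204.6   36.3] ((508.8869934082031, -201.79861450195312), (18.03196907043457, 70.8840103149414), 10.902421951293945) x98 [495.9 511.2]
```

View pics/c4.png

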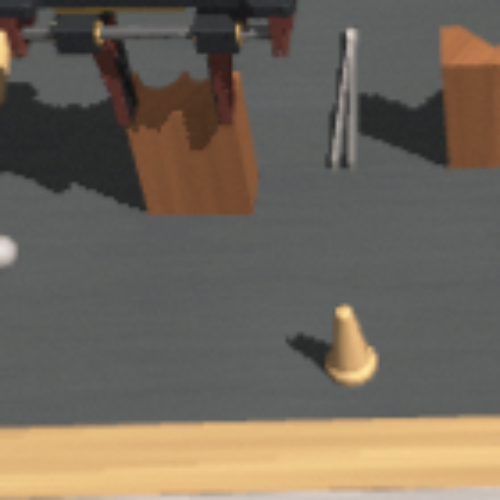

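```bash
python3 - <<'E'
from h import *
im,d,ci=grab('scene');P=world(ci,d);h=cv2.cvtColor(im,cv2.COLOR_RGB2HSV)
for v in range(176,224,4):
    print(v,[ (P[v,u].round(0).tolist(),h[v,u,:2].tolist()) for u in (175,185,195)])
E
```

```text
176 [([359.0, -245.0, 0.0], [75, 5]), ([356.0, -220.0, -3.0], [75, 5]), ([363.0, -193.0, 3.0], [60, 6])]
180 [([376.0, -242.0, 4.0], [80, 8]), ([377.0, -217.0, 3.0], [100, 8]), ([475.0, -171.0, 100.0], [12, 139])]
184 [([487.0, -216.0, 101.0], [12, 77]), ([485.0, -193.0, 98.0], [11, 138]), ([505.0, -167.0, 117.0], [8, 139])]
188 [([498.0, -215.0, 99.0], [12, 138]), ([500.0, -192.0, 100.0], [12, 144]), ([511.0, -167.0, 111.0], [4, 132])]
192 [([509.0, -214.0, 98.0], [11, 139]), ([511.0, -191.0, 98.0], [12, 152]), ([512.0, -168.0, 99.0], [9, 141])]
196 [([509.0, -216.0, 85.0], [11, 147]), ([508.0, -194.0, 83.0], [11, 144]), ([509.0, -171.0, 83.0], [12, 149])]
200 [([511.0, -218.0, 73.0], [11, 146]), ([509.0, -196.0, 70.0], [13, 147]), ([512.0, -172.0, 72.0], [11, 142])]
204 [([509.0, -221.0, 57.0], [12, 151]), ([509.0, -198.0, 56.0], [12, 147]), ([509.0, -175.0, 56.0], [12, 149])]
208 [([508.0, -223.0, 42.0], [12, 145]), ([508.0, -200.0, 41.0], [13, 147]), ([510.0, -176.0, 43.0], [12, 146])]
212 [([508.0, -225.0, 29.0], [12, 145]), ([508.0, -202.0, 28.0], [12, 147]), ([508.0, -178.0, 27.0], [11, 148])]
216 [([508.0, -228.0, 14.0], [11, 144]), ([510.0, -203.0, 16.0], [12, 146]), ([510.0, -180.0, 15.0], [11, 147])]
220 [([506.0, -231.0, -3.0], [8, 45]), ([509.0, -206.0, -0.0], [11, 40]), ([510.0, -182.0, -0.0], [14, 43])]
```

```bash
python3 - <<'E'
from h import *
im,d,ci=grab('scene');P=world(ci,d);h=cv2.cvtColor(im,cv2.COLOR_RGB2HSV)
for v in range(178,200,2):
    print(v,[ (u,P[v,u].round(0).tolist(),h[v,u].tolist()) for u in (162,165,190,193)])
save('c5.png',cv2.resize(im[150:230,140:220],(600,600),interpolation=cv2.INTER_CUBIC))
E
```

```text
178 [(162, [523.0, -231.0, 156.0], [3, 81, 38]), (165, [507.0, -229.0, 141.0], [75, 18, 29]), (190, [527.0, -170.0, 159.0], [4, 123, 58]), (193, [523.0, -165.0, 154.0], [3, 127, 56])]
180 [(162, [525.0, -231.0, 153.0], [2, 116, 55]), (165, [511.0, -229.0, 138.0], [165, 13, 39]), (190, [528.0, -171.0, 153.0], [3, 125, 57]), (193, [525.0, -165.0, 150.0], [2, 125, 55])]
182 [(162, [524.0, -233.0, 146.0], [4, 128, 78]), (165, [515.0, -229.0, 136.0], [105, 24, 21]), (190, [523.0, -173.0, 143.0], [3, 136, 79]), (193, [522.0, -166.0, 141.0], [2, 121, 57])]
184 [(162, [520.0, -235.0, 135.0], [5, 134, 84]), (165, [516.0, -230.0, 132.0], [30, 14, 18]), (190, [524.0, -173.0, 137.0], [4, 126, 83]), (193, [524.0, -167.0, 137.0], [4, 139, 57])]
186 [(162, [522.0, -236.0, 131.0], [5, 137, 84]), (165, [518.0, -230.0, 127.0], [150, 8, 33]), (190, [524.0, -174.0, 131.0], [6, 108, 64]), (193, [525.0, -168.0, 131.0], [4, 128, 72])]
188 [(162, [521.0, -237.0, 124.0], [4, 127, 84]), (165, [521.0, -231.0, 124.0], [5, 67, 46]), (190, [526.0, -175.0, 127.0], [4, 74, 48]), (193, [525.0, -168.0, 125.0], [2, 12
[... 226 characters left out ...]
, [1, 86, 65]), (165, [519.0, -233.0, 109.0], [4, 132, 83]), (190, [508.0, -181.0, 95.0], [11, 142, 77]), (193, [524.0, -170.0, 111.0], [3, 127, 86])]
194 [(162, [424.0, -270.0, 3.0], [8, 22, 47]), (165, [521.0, -234.0, 104.0], [3, 134, 82]), (190, [508.0, -181.0, 89.0], [12, 142, 79]), (193, [524.0, -171.0, 105.0], [2, 126, 85])]
196 [(162, [426.0, -270.0, -2.0], [75, 12, 43]), (165, [432.0, -261.0, 4.0], [11, 118, 82]), (190, [506.0, -183.0, 80.0], [13, 145, 79]), (193, [509.0, -176.0, 82.0], [12, 147, 113])]
198 [(162, [434.0, -269.0, -1.0], [60, 6, 40]), (165, [433.0, -262.0, -2.0], [13, 36, 49]), (190, [508.0, -183.0, 75.0], [12, 147, 118]), (193, [511.0, -176.0, 78.0], [12, 150, 117])]
```

View pics/c5.png

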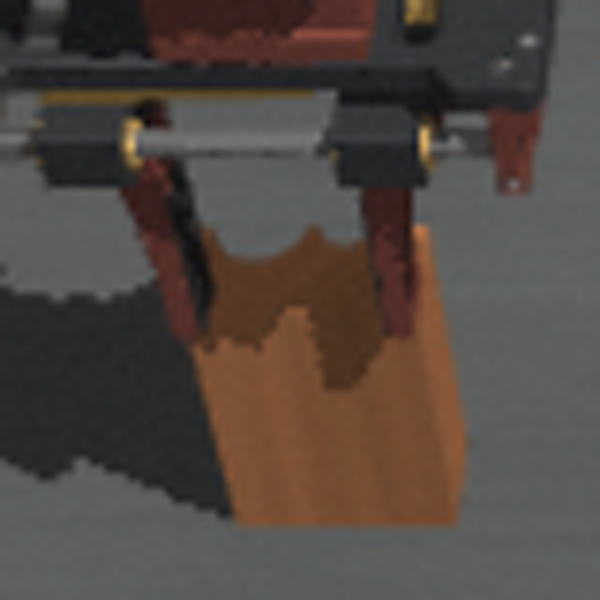

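The block is still upright. The fingertips glided over its top at z≈102, so when open they sit about 22 mm higher than the TCP. I back off, go lower and push again.

Emit:
{"method": "servo_tool", "body": {
  "rows": [
    [0,0,0,0,0,-0.03,54],
    [0,0,0,-0.1,0.003,-0.03,54],
    [0,0,0,-0.25,0.006,-0.03,54],
    [0,0,0,-0.37,0.006,-0.03,54],
    [0,0,0,-0.37,0.006,0.05,54],
    [0,0,0,-0.37,0.006,0.1,54],
    [0,0,0,-0.37,0.006,0.1,54]
  ]
}}

```text
t: 6.12
ee_pos: [439.8, -201.0, 59.0]
orientation: [-3.14, 0.059, 0.002]
ft_force: [-0.1, -0.1, -0.3]
width: 54.0
grasp_force: 0.0
```

```bash
cat >> h.py <<'E'
def tips():
    im,d,ci=grab('scene');P=world(ci,d);h=cv2.cvtColor(im,cv2.COLOR_RGB2HSV)
    e=ctrl.get_obs()['ee_pos']
    m=((h[...,0]<8)|(h[...,0]>170))&(h[...,1]>90)&(abs(P[...,0]-e[0])<30)&(abs(P[...,1]-e[1])<60)&(P[...,2]<e[2]+60)&(P[...,2]>e[2]-20)
    for s in(-1,1):
        q=P[m&(s*(P[...,1]-e[1])>10)]
        if len(q)>3:
            q=q[q[:,2]<q[:,2].min()+12];print('tip',len(q),q.min(0).round(),np.median(q,0).round(),q.max(0).round())
    m=(P[...,2]>25)&(P[...,2]<75)&(abs(P[...,1]+202)<30)&(P[...,0]>480)&(P[...,0]<650)&(h[...,1]>110)
    q=P[m];print('back lean deg',np.rad2deg(np.arctan(np.polyfit(q[:,2],q[:,0],1)[0])).round(1),'x',np.median(q[:,0]).round(1))
    return im
E
python3 - <<'E'
from h import *
plan([470,-201,58],-2)
im=tips()
E
```

```text
turn [-0.0004  0.0009 -0.0017] shift [ 0.1507 -0.0055  0.0047] at [ 439.8 -201.    59. ] w 54.0 f [-0.1 -0.1 -0.3] t 6.12
tip 10 [ 446. -236.   82.] [ 449. -233.   88.] [ 452. -231.   92.]
tip 17 [ 438. -172.   86.] [ 449. -167.   91.] [ 453. -165.   95.]
back lean deg -0.3 x 508.6
```

Emit:
{"method": "servo_tool", "body": {
  "rows": [
    [0,0,0,0.04,0,0,54],
    [0,0,0,0.08,0,0,54],
    [0,0,0,0.11,0,0,54],
    [0,0,0,0.13,0,0,54],
    [0,0,0,0.15,0,0,54],
    [0,0,0,0.17,0,0,54],
    [0,0,0,0.19,0,0,54],
    [0,0,0,0.19,0,0,54]
  ]
}}

```text
t: 7.18
ee_pos: [477.9, -202.6, 60.1]
orientation: [3.141, -0.059, 0.0]
ft_force: [-0.8, -0.4, 0.0]
width: 54.0
grasp_force: 0.1
```

```bash
python3 - <<'E'
from h import *
plan([510,-201,58],-2)
im=tips()
E
```

```text
turn [ 0.0001 -0.0002 -0.0017] shift [ 0.1601 -0.0139  0.0105] at [ 477.9 -202.6   60.1] w 54.0 f [-0.8 -0.4  0. ] t 7.17
tip 6 [ 483. -234.   88.] [ 485. -232.   94.] [ 489. -231.  100.]
tip 8 [ 469. -168.   88.] [ 482. -167.   93.] [ 490. -166.   99.]
back lean deg 11.1 x 518.3
```

Leaning 11°, with the heel about 509. I continue.

Emit:
{"method": "servo_tool", "body": {
  "rows": [
    [0,0,0,0.02,0,0,54],
    [0,0,0,0.04,0,0,54],
    [0,0,0,0.06,0,0,54],
    [0,0,0,0.08,0,0,54],
    [0,0,0,0.1,0,0,54],
    [0,0,0,0.11,0,0,54],
    [0,0,0,0.11,0,0,54],
    [0,0,0,0.11,0,0,54],
    [0,0,0,0.11,0,0,54],
    [0,0,0,0.11,0,0,54]
  ]
}}

```text
t: 8.48
ee_pos: [499.4, -203.4, 60.1]
orientation: [-3.141, 0.059, 0.0]
ft_force: [-0.8, 0.1, -0.7]
width: 53.7
grasp_force: 0.0
```

```bash
python3 - <<'E'
from h import *
plan([460,-203,90],-1)
im=lying()
save('c6.png',cv2.resize(im[150:290,130:270],(600,600),interpolation=cv2.INTER_CUBIC))
E
```

```text
turn [-0.      0.     -0.0135] shift [-0.197   0.0056 -0.1496] at [ 499.4 -203.4   60.1] w 53.7 f [-0.8  0.1 -0.7] t 8.47
lying 279 [ 565.6 -180.5   34.8] ((560.383544921875, -181.9365692138672), (24.00899314880371, 102.02565002441406), 88.85597229003906) x98 [514.5 610.8]
```

View pics/c6.png

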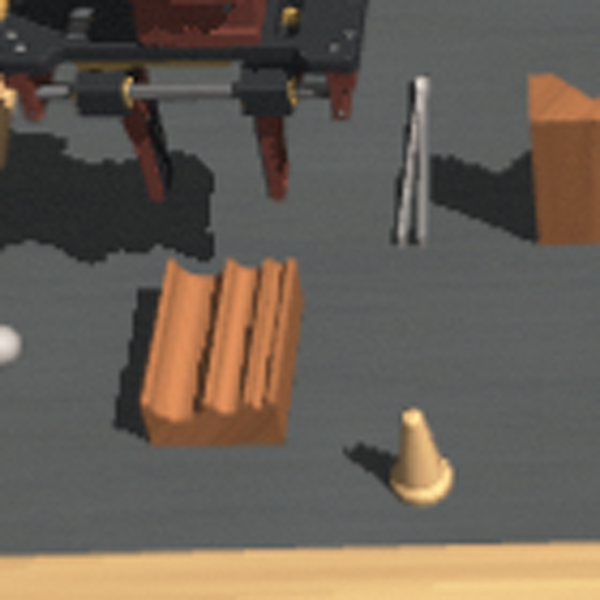

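The block lies flat with grooves up, spanning x 509–611, nearly square to the ledge. Next I back off, narrow the fingers to 42 and lower behind the heel end.

Emit:
{"method": "servo_tool", "body": {
  "rows": [
    [0,0,-0.003,-0.04,0,0,42],
    [0,0,-0.007,-0.09,0,0,42],
    [0,0,-0.01,-0.14,0.003,0.05,42],
    [0,0,-0.01,-0.14,0.003,0.1,42],
    [0,0,-0.01,-0.14,0.003,0.15,42],
    [0,0,-0.01,-0.14,0.003,0.175,42],
    [0,0,-0.01,-0.14,0.003,0.175,42]
  ]
}}

```text
t: 9.4
ee_pos: [471.4, -202.8, 24.5]
orientation: [-3.141, 0.035, 0.001]
ft_force: [0.6, 0.3, 1.5]
width: 42.3
grasp_force: 0.0
```

```bash
cat >> h.py <<'E'
def near(n='scene'):
    im,d,ci=grab('scene');P=world(ci,d);h=cv2.cvtColor(im,cv2.COLOR_RGB2HSV);e=ctrl.get_obs()['ee_pos']
    m=((h[...,0]<8)|(h[...,0]>170))&(h[...,1]>90)&(abs(P[...,0]-e[0])<30)&(abs(P[...,1]-e[1])<60)&(P[...,2]<e[2]+70)&(P[...,2]>3)
    for s in(-1,1):
        q=P[m&(s*(P[...,1]-e[1])>10)]
        if len(q)>3:
            print('tip zmin',np.sort(q[:,2])[:6].round(),'med',np.median(q[q[:,2]<q[:,2].min()+15],0).round(),'n',len(q))
E
python3 - <<'E'
from h import *
near();lying()
plan([475,-203,0],-1)
E
```

```text
tip zmin [47. 52. 54. 54. 56. 56.] med [ 480. -228.   56.] n 50
tip zmin [49. 52. 52. 52. 53. 53.] med [ 481. -176.   57.] n 61
lying 271 [ 562.5 -180.5   35.3] ((561.731689453125, -182.39695739746094), (24.771032333374023, 101.09967803955078), 87.74369049072266) x98 [513.9 611.7]
turn [ 0.     -0.     -0.0034] shift [ 0.0164 -0.      0.1253] at [ 471.7 -202.9   25.1] w 41.8 f [ 1.1 -0.2  0.2] t 9.5
```

Emit:
{"method": "servo_tool", "body": {
  "rows": [
    [0,0,0,0,0,0.04,42],
    [0,0,0,0,0,0.08,42],
    [0,0,0,0,0,0.11,42],
    [0,0,0,0,0,0.13,42],
    [0,0,0,0,0,0.13,42]
  ]
}}

```text
t: 10.12
ee_pos: [471.3, -202.8, -1.3]
orientation: [-3.141, 0.036, 0.001]
ft_force: [0.1, -0.2, -0.4]
width: 41.6
grasp_force: 0.0
```

```bash
python3 - <<'E'
from h import *
near()
plan([490,-203,-8],-1)
E
```

```text
tip zmin [21. 21. 25. 28. 28. 30.] med [ 480. -229.   30.] n 47
tip zmin [23. 27. 28. 29. 29. 30.] med [ 480. -175.   32.] n 59
turn [-0.0001  0.0002 -0.0035] shift [ 0.0929 -0.0014  0.0346] at [ 471.4 -202.9   -1.1] w 41.5 f [-0.7 -0.2  0.1] t 10.18
```

Emit:
{"method": "servo_tool", "body": {
  "rows": [
    [0,0,-0.007,0.02,0,0.03,42],
    [0,0,-0.007,0.07,0,0.03,42],
    [0,0,-0.007,0.11,0,0.03,42],
    [0,0,-0.007,0.15,0,0.03,42],
    [0,0,-0.007,0.19,0,0.03,42],
    [0,0,-0.007,0.23,0,0.03,42],
    [0,0,-0.007,0.27,0,0.03,42],
    [0,0,-0.007,0.31,0,0.03,42],
    [0,0,-0.007,0.35,0,0.03,42],
    [0,0,-0.007,0.35,0,0.03,42]
  ]
}}

```text
t: 11.42
ee_pos: [542.8, -204.7, -6.8]
orientation: [3.141, -0.019, 0.003]
ft_force: [0.3, 0.5, -0.1]
width: 42.2
grasp_force: 0.0
```

```bash
python3 - <<'E'
from h import *
near();lying()
plan([599,-203,-8],-.7)
E
```

```text
tip zmin [27. 28. 28. 30. 31. 31.] med [ 553. -230.   34.] n 37
tip zmin [31. 33. 35. 36. 36. 36.] med [ 551. -176.   37.] n 42
lying 315 [ 607.4 -180.3   35.2] ((601.1226806640625, -180.90298461914062), (23.523164749145508, 110.79106903076172), 87.89405822753906) x98 [551.7 655.6]
turn [ 0.0002 -0.0005  0.0001] shift [ 0.2852 -0.0113  0.0057] at [ 541.9 -204.6   -6.9] w 42.2 f [ 0.1  1.  -0.3] t 11.53
```

Emit:
{"method": "servo_tool", "body": {
  "rows": [
    [0,0,0,0.04,0,0,42],
    [0,0,0,0.08,0,0,42],
    [0,0,0,0.12,0,0,42],
    [0,0,0,0.16,0,0,42],
    [0,0,0,0.19,0,0,42],
    [0,0,0,0.21,0,0,42],
    [0,0,0,0.23,0,0,42],
    [0,0,0,0.245,0,0,42],
    [0,0,0,0.255,0,0,42],
    [0,0,0,0.255,0,0,42]
  ]
}}

```text
t: 12.78
ee_pos: [592.9, -205.2, -6.9]
orientation: [3.141, -0.019, 0.001]
ft_force: [-0.2, 0.2, -0.3]
width: 41.7
grasp_force: 0.1
```

```bash
python3 - <<'E'
from h import *
lying()
plan([599,-203,-8],-.7)
E
```

```text
lying 327 [ 651.6 -180.7   35.6] ((645.0884399414062, -181.99295043945312), (22.717456817626953, 116.64791870117188), 89.62308502197266) x98 [592.1 700.3]
turn [ 0.0001 -0.0005 -0.    ] shift [ 0.0307 -0.0111  0.0057] at [ 592.8 -205.2   -6.9] w 42.0 f [ 0.  -0.6  0.4] t 12.82
```

Creep on until the force rises.

Emit:
{"method": "servo_tool", "body": {
  "rows": [
    [0,0,0,0.008,0,0,42],
    [0,0,0,0.016,0,0,42],
    [0,0,0,0.024,0,0,42],
    [0,0,0,0.03,0,0,42],
    [0,0,0,0.03,0,0,42]
  ]
}}

```text
t: 13.45
ee_pos: [598.4, -205.2, -6.9]
orientation: [-3.141, 0.019, 0.0]
ft_force: [-3.0, 0.2, 2.1]
width: 42.2
grasp_force: 1.4
```

Emit:
{"method": "servo_tool", "body": {
  "rows": [
    [0,0,0,0.005,0,0,42],
    [0,0,0,0.01,0,0,42],
    [0,0,0,0.01,0,0,42]
  ]
}}

```text
t: 13.82
ee_pos: [598.5, -205.1, -7.0]
orientation: [-3.141, 0.019, 0.006]
ft_force: [-9.3, -0.7, 7.8]
width: 41.9
grasp_force: 4.6
```

It stalled at the expected depth with 9 N, so the block is against the ledge. I back off and check.

Emit:
{"method": "servo_tool", "body": {
  "rows": [
    [0,0,0,-0.02,0,0,42],
    [0,0,0,-0.06,0,0,42],
    [0,0,0,-0.2,0,0,42],
    [0,0,0,-0.3,0,-0.15,42],
    [0,0,0,-0.4,0,-0.4,42],
    [0,0,0,-0.5,0,-0.7,42],
    [0,0,0,-0.5,0,-0.9,42],
    [0,0,0,-0.5,0,-0.9,42]
  ]
}}

```text
t: 14.82
ee_pos: [502.7, -205.0, 176.6]
orientation: [3.139, -0.019, 0.012]
ft_force: [-0.4, -0.3, -0.4]
width: 42.2
grasp_force: 0.0
```

```bash
python3 - <<'E'
from h import *
lying();plan([500,-200,200],0)
im2,d,ci=grab('top');P=world(ci,d)
m=(P[...,2]>25)&(P[...,2]<44)&(abs(P[...,1]+203)<50)&(P[...,0]>590)&(P[...,0]<725)&(im2[...,0]>1.6*im2[...,2])
im,_=ctrl.get_image('scene')
save('c7.png',np.hstack([cv2.resize(im2[150:240,320:410],(400,400),interpolation=cv2.INTER_CUBIC),cv2.resize(im[190:300,120:230],(400,400),interpolation=cv2.INTER_CUBIC)]))
E
```

```text
lying 427 [ 656.5 -185.4   35.3] ((656.02880859375, -190.54690551757812), (40.08086013793945, 93.67405700683594), 89.21455383300781) x98 [610.7 699.3]
turn [ 0.001  -0.0025 -0.0082] shift [-0.0067 -0.0217 -0.1277] at [ 501.4 -204.4  174.5] w 41.9 f [ 0.6 -0.4 -0.3] t 14.88
```

View pics/c7.png

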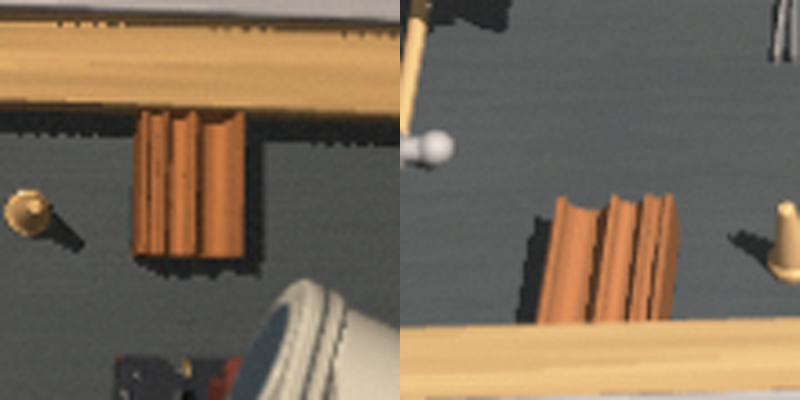

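The block is flat and against the ledge. I check squareness from the top view, using the block's side edges against the ledge line.

```bash
python3 - <<'E'
from h import *
im,d,ci=grab('top');P=world(ci,d);h=cv2.cvtColor(im,cv2.COLOR_RGB2HSV)
K=np.array(ci['intrinsics']);R=np.array(ci['R']);t=np.array(ci['t'])
def ray(u,v,z):
    p=cv2.undistortPoints(np.float64([[[u,v]]]),K,np.array([ci['k1'],0,0,0.]))[0,0]
    r=R.T@np.array([p[0],p[1],1]);c=-R.T@t;return (c+r*(z-c[2])/r[2])[:2]
g=h[...,1].astype(float)
w=(im[...,0].astype(float)-im[...,2])   # wood minus bench
def cross(a,th,rise):
    for i in range(len(a)-1):
        if (a[i]<th<=a[i+1]) if rise else (a[i]>=th>a[i+1]): return i+(a[i]-th)/(a[i]-a[i+1])
L=[];Rr=[];N=[];E=[]
for v in range(180,204,2):
    a=w[v,340:395];
    k=cross(a,40,True);L.append(ray(340+k,v,36))
    k=cross(a[::-1],40,True);Rr.append(ray(394-k,v,36))
for u in range(354,373,2):
    k=cross(w[215:195:-1,u],40,True)
    if k is not None: N.append(ray(u,215-k,36))
for u in list(range(250,345,6))+list(range(380,420,6)):
    k=cross(w[185:165:-1,u],40,True)
    if k is not None:E.append(ray(u,185-k,45))
E=np.array(E);N=np.array(N);f=np.polyfit(E[:,1],E[:,0],1)
print('ledge',-np.rad2deg(f[0]),'front x at block',np.polyval(f,-203))
for n,q in(('L',L),('R',Rr)):
    q=np.array(q);print(n,np.rad2deg(np.polyfit(q[:,0],q[:,1],1)[0]),q.mean(0))
print('near end',-np.rad2deg(np.polyfit(N[:,1],N[:,0],1)[0]),N.mean(0), 'gap',np.polyval(f,N[:,1].mean())-N[:,0].mean()-100)
print(ctrl.get_obs()['ft_force'])
E
```

```text
ledge -0.9143769199363615 front x at block 705.6201879782758
L 0.11857308272015055 [ 655.3209909  -163.96838663]
R -0.5693905694432075 [ 656.77456935 -240.03842387]
near end -0.6586163878873117 [ 606.35182955 -205.21552422] gap -0.7669988716410217
[ 0.12105961 -0.14988755  0.0966385 ]
```

The block is square to within about 1° with no gap. The robot is clear, so I hand in.

```bash
python3 -c "
from workcell import ctrl
print(ctrl.close_job())"
```

```text
the job is handed in; nothing more can be done
None
```

The job is handed in at about 15 s of the 48 s allowed: the swage lies on its back, grooves up, flush against the ledge and square to it within about 1°, and nothing else looked disturbed, though I did not re-measure the other objects.

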